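Hang the bearing driver plumb and stand it in its rack

TASK

Put the larger of the two bearing drivers away: pick it up by its ball knob and, in the air, ease your grip so that it swings down and hangs plumb. Then firm up your grip again and set it down, foot first, in the wide well of the wooden rack, letting go only once it stands there. I still need the smaller driver, so leave it lying where it is.

Things in the scene. Friction and masses are not known exactly. Their poses are not given: they have to be found in the camera images.
- large_driver_knob (a point): Centre of the 50 mm polished steel ball knob of the larger bearing driver (0.5 to 0.7 kg, 210 mm long; starts lying level, this point 25 mm above the bench). Grip the ball across the rod, pads at this height or a little lower (higher, it slips out): held hard it resists turning about the line between the fingers; at 10 to 20 N it still carries but turns by its weight. x axis: from foot to ball.
- large_driver_foot (a point): Centre of the flat end face of the larger driver's dark hexagonal steel foot (50 mm across flats, 58 mm across corners, 20 mm long), 185 mm from the centre of the ball on the axis of the bright 17 mm rod between them. Same axes as the knob: x points up when the driver hangs plumb or stands.
- wide_well (a point): Centre of the floor of the wide round well in the light wooden rack, a block 170 x 108 x 30 mm fixed to the bench. The well is 80 mm across and 18 mm deep; its level floor is 12 mm, its rim 30 mm above the bench. Axes: z up, x along the rack towards its other, narrow well (46 mm across, 79 mm away).
- small_driver_knob (a point): Centre of the 30 mm ball knob of the smaller bearing driver: same shape, but 150 mm long, with a 12 mm rod and a 30 mm hexagonal foot; 15 mm above the bench as it lies. It is to stay where it is. x axis from its foot to its ball.

How it is judged (in metres and radians):
On the way, in this order (a step that is already met when the one before it is completed fails the run):
1. the large driver hangs plumb by its ball knob from the fingers, clear of bench and rack (angle between large_driver_knob's own x axis and vertical below 0.25 rad and height (world z) of large_driver_foot above 0.035 m and contact force between the fingers and large_driver above 0.5 N and distance between the grasp point and large_driver_knob below 0.035 m), for 0.4 s.
2. its foot stands on the floor of the wide well while the fingers still hold it firmly (horizontal distance between large_driver_foot and wide_well below 0.018 m and z of large_driver_foot in the frame of wide_well below 0.008 m and angle between large_driver_knob's own x axis and vertical below 0.25 rad and contact force between the fingers and large_driver above 15 N), for 0.1 s.
At the end, for the whole second after the job is handed in: The large driver stands upright (within 6 degrees) and released in the wide well, its foot flat on the well's floor (within 5 mm) and within 18 mm of the well's centre; the small driver's knob is within 30 mm of where it lay (horizontal distance between large_driver_foot and wide_well below 0.018 m and z of large_driver_foot in the frame of wide_well below 0.005 m and angle between large_driver_knob's own x axis and vertical below 0.1 rad and distance of small_driver_knob from where it was at the start of the episode below 0.03 m); the robot touches nothing.
It fails at once if the smaller driver is pushed more than 30 mm or lifted (distance of small_driver_knob from where it was at the start of the episode above 0.03 m).
It also fails if it takes over 58 s, if anything falls off the work surface, if the arm or the gripper's body presses on something with over 40 N, if the wrist force passes 120 N, or if a joint passes its speed limit or range.

ROBOT

A 7-joint arm with a two-finger parallel gripper is mounted at the origin on a cart in front of the work surface, level with it; the furniture and walls round the work are solid. World frame = base frame: x ahead of the robot, y to its left, z up, the work surface at z = 0. Lengths are in mm, angles in rad, forces in N, time in s.
With the tool pointing down it reaches from about 400 to 750 mm from the base axis. Payload 19.5 kg.
Tool frame: the origin (TCP) lies midway between the tips of the shut fingers; the grasp point (between the pads) lies 19 mm behind it; z points along the fingers, y is the direction in which the jaws open and shut (so a half turn about z gives the same grasp; the last joint's range is limited). The gripper opens to 85 mm and grips with 20 to 120 N. Pads are 22 mm wide; open, the fingers measure 114 mm over their backs; the gripper's body (76 mm by 85 mm) begins 54 mm behind the grasp point. The pads swing forward as they close: fully open they stand 13 mm farther back than shut.
Start: joints at [-0.042, 0.707, -0.028, 1.485, 0.022, 0.951, -0.075], TCP at [574.974, 0.003, 231.268] pointing down, gripper open.
Joint ranges: [-2.71, 2.71], [-0.32, 2.16], [-1.57, 1.52], [0, 2.45], [-1.46, 4.6], [0, 2.02], [-2.83, 2.83]. Speed limits (rad/s): [1.89, 1.89, 2.57, 2.57, 3.01, 3.01, 3.01].

INTERFACE

Orientations are given as a unit quaternion [x, y, z, w].
In Python, from plant import status, vision, env gives the robot as it stands.
- The arm moves only by the tool servo_tool, never from a script. Its argument "motion" is text: rows parted by semicolons, each of 7 numbers parted by spaces: the turn, a rotation vector about the world's x, y, z in degrees, then the shift along the world's x, y, z in mm, then the finger opening in mm, from 0 to 85.4. A call has 1 to 10 rows; each row shifts and turns the pose as measured when the row begins; what a row does not reach is not made up. A row lasts 1/8 s, in which the tool goes at most 62.5 mm and 10.7 degrees, less where a joint would pass 70% of its speed; a pose out of reach is approached as far as the arm can. A call is refused whole if a number of a shift passes 62.5 or a number of a turn 10.7, either way. A call with a gripper value outside its range is refused whole. The fingers move at their own pace and stop on an object; the grip force is fixed at half the most. Time passes only in rows, so rows that do not move let the fingers close. It gives the time, the measured TCP pose, the force and the opening at its end, in the units of the state.
- status.sense(): the state, without advancing time (a new reading comes with each control period).
- vision.capture(name): name is "scene" or "side" or "wrist"; returns a dict with "image" (420x560x3 uint8, red, green, blue), "fx", "fy", "cx", "cy" (pixels), "R" (3x3) and "t" (3): a world point X has camera coordinates R X + t. Camera axes: x right, y down, z forward; pixel columns grow to the right and rows downward; lengths in mm; the calibration is good to about 2 mm. A picture is of the moment at which its call begins. There is no depth.
- env.finish_job(): hands the job in, once; it reports no verdict.
The state is a dict: "time_s": time; "joint_pos": joint angles; "joint_velocities": joint speeds; "joint_torque": joint torques, N m; "tool_pos": TCP position; "ee_rot": TCP orientation; "force": force on the tool from outside, world axes, zero at the start; "wrist_torque": the same for the moment, N m; "opening": finger opening in mm.
Only numpy, scipy, OpenCV 4.12 (cv2) and the standard library are available. Lean on these libraries where they do the work, as an engineer would, in place of code of your own. Each camera call takes 0.05 s, during which the arm holds its last target.

## Working session

There is one attempt and no reset: what is moved stays moved. The work goes in short steps, Python scripts to look and compute and a tool call to move; the robot and the scene stay as the last step left them, time stands still between calls to the robot, and variables do not carry over. Pictures are saved under pics/ and viewed, and the job is handed in when it is done.

Besides the shell and the picture viewer there is one more tool, called after "Emit:" by a JSON object that holds its "name" and its "arguments", one argument or row to a line. servo_tool: Moves the arm, as the interface text tells. Its arguments: {"type":"object","properties":{"motion":{"type":"string"}},"required":["motion"]}

```bash
ls; mkdir -p pics; cat > h.py <<'E'
import numpy as np, cv2
def save(c,n): cv2.imwrite('pics/'+n+'.png', c['image'][:,:,::-1])
def ray(c,u,v,z):
    R=np.array(c['R']);t=np.array(c['t'])
    d=R.T@np.array([(u-c['cx'])/c['fx'],(v-c['cy'])/c['fy'],1]); o=-R.T@t
    return o+d*(z-o[2])/d[2]
def proj(c,X):
    p=np.array(c['R'])@np.array(X)+np.array(c['t']); return p[0]/p[2]*c['fx']+c['cx'],p[1]/p[2]*c['fy']+c['cy']
E
python3 - <<'E'
from plant import status, vision, env
from h import *
import pickle
d={}
for n in ['scene','side','wrist']:
    c=vision.capture(n);save(c,n+'0');d[n]=c
    print(n,-np.array(c['R']).T@np.array(c['t']))
pickle.dump(d,open('c0.pkl','wb'))
print(status.sense())
E
```

```text
pics
scene [ 228.25840941 -659.53934464  768.13586822]
side [ 598.00324923 -764.1772401   705.26012728]
wrist [576.08455585  73.81210497 372.95601965]
{'time_s': 0.15, 'joint_pos': array([-0.04168442,  0.70695652, -0.02758512,  1.48492019,  0.02198926,
        0.95089827, -0.07549449]), 'joint_velocities': array([-0.00019883, -0.0045601 ,  0.00105908, -0.00266105,  0.00176404,
       -0.00035502,  0.00023553]), 'joint_torque': array([-2.72933512e-04, -8.83303356e+01,  1.23416293e+00, -2.36189121e+01,
        1.69090542e-02,  5.40951354e-03,  2.67545431e-05]), 'tool_pos': array([ 5.74784244e+02, -2.05095101e-02,  2.30930426e+02]), 'ee_rot': array([ 7.07121514e-01,  7.07091911e-01, -3.23882127e-04, -2.97918799e-04]), 'force': array([-0.61737646, -0.40440298, -0.25522021]), 'wrist_torque': array([ 0.01828324, -0.03744192,  0.0276772 ]), 'opening': 85.49701929227578}
```

View pics/scene0.png

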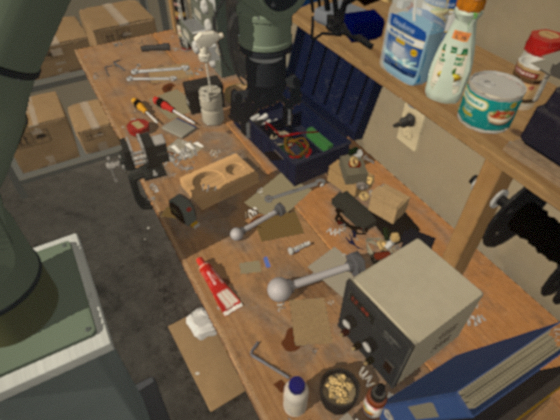

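View pics/side0.png

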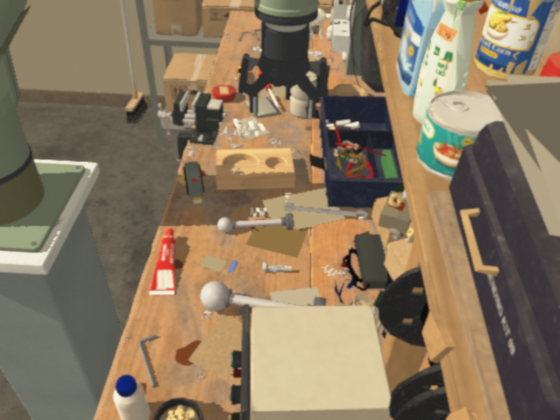

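View pics/wrist0.png

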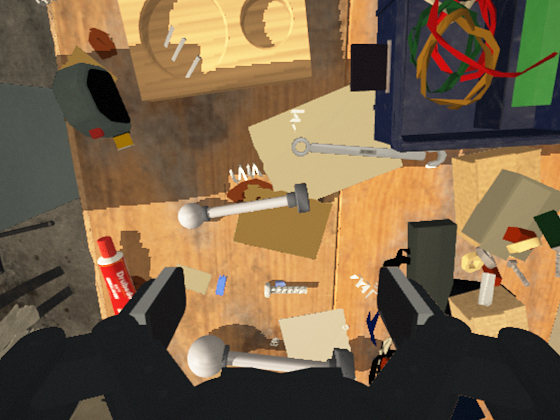

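The wrist view shows the large ball near (208,356), its foot near (343,362), and the small driver at (190,215) to (303,197). The wide well is near (183,38). The side view shows the large ball at (215,296) and the foot partly hidden by the grey box at about (312,303).

```bash
python3 - <<'E'
from h import *
import pickle
d=pickle.load(open('c0.pkl','rb'))
def up(n,x0,y0,x1,y1,k,o):
    im=d[n]['image'][y0:y1,x0:x1,::-1]
    cv2.imwrite('pics/'+o,cv2.resize(im,None,fx=k,fy=k,interpolation=cv2.INTER_CUBIC))
up('wrist',110,0,330,140,3.5,'w_well.png')
up('wrist',170,320,370,400,4,'w_drv.png')
up('side',190,130,350,320,3,'s_all.png')
for n,p,r in [('wrist',(208,356),(14,26)),('side',(215,296),(10,20)),('scene',(280,289),(9,17))]:
    c=d[n];g=cv2.cvtColor(c['image'],cv2.COLOR_RGB2GRAY)
    x0,y0=p[0]-35,p[1]-35
    cr=cv2.resize(g[y0:y0+70,x0:x0+70],None,fx=4,fy=4,interpolation=cv2.INTER_CUBIC)
    h=cv2.HoughCircles(cr,cv2.HOUGH_GRADIENT,1.0,60,param1=120,param2=15,minRadius=r[0]*4,maxRadius=r[1]*4)
    for q in h[0][:2]:
        u,v=x0+q[0]/4,y0+q[1]/4; print(n,u,v,q[2]/4,ray(c,u,v,25))
for n,u,v,z in [('wrist',343,362,25),('side',317,303,25),('wrist',190,215,15),('wrist',303,197,15),('side',225,226,15),('wrist',183,38,30)]:
    print(n,u,v,ray(d[n],u,v,z))
E
```

```text
wrist 206.125 358.625 19.075 [ 479.23151569 -230.66367436   25.        ]Traceback (most recent call last):
  File "<stdin>", line 15, in <module>
TypeError: 'NoneType' object is not subscriptable
```

View pics/w_well.png

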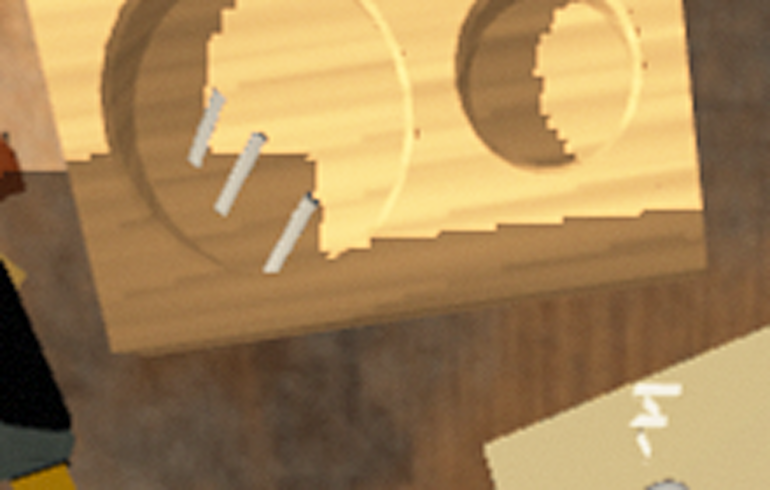

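View pics/w_drv.png

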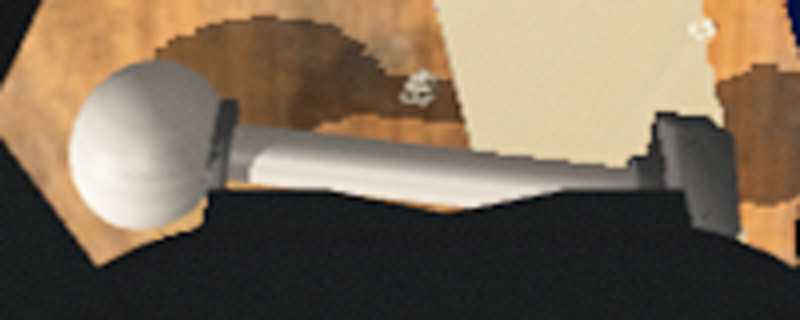

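View pics/s_all.png

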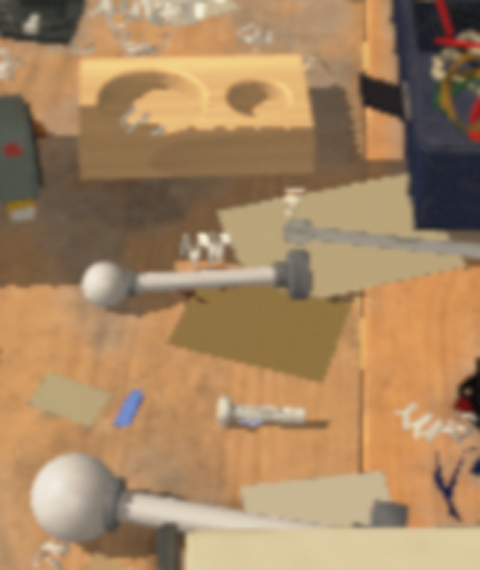

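```bash
cat >> h.py <<'E'
def tri(c1,p1,c2,p2):
    A=[];b=[]
    for c,p in((c1,p1),(c2,p2)):
        R=np.array(c['R']);t=np.array(c['t'])
        for i,(f,o) in enumerate(((c['fx'],c['cx']),(c['fy'],c['cy']))):
            k=(p[i]-o)/f; A.append(R[i]-k*R[2]); b.append(k*t[2]-t[i])
    return np.linalg.lstsq(np.array(A),np.array(b),rcond=None)[0]
E
python3 - <<'E'
from h import *
import pickle
d=pickle.load(open('c0.pkl','rb'))
for n,u,v,z in [('wrist',208.2,356.3,25),('side',215,296,25),('scene',280,289,25),('wrist',342,364,25),('side',320,302,25),('wrist',190,215,15),('wrist',303,197,15),('side',225,226,15),('wrist',184,38,30)]:
    print(n,u,v,ray(d[n],u,v,z).round(1))
for a,b in [((341,283),(247,308)),((415,241),(375,308)),((480,295),(388,405))]:
    print(tri(d['scene'],a,d['side'],b).round())
up=lambda n,x0,y0,x1,y1,k,o: cv2.imwrite('pics/'+o,cv2.resize(d[n]['image'][y0:y1,x0:x1,::-1],None,fx=k,fy=k,interpolation=cv2.INTER_CUBIC))
up('scene',160,130,480,400,2.2,'sc.png')
E
```

```text
wrist 208.2 356.3 [ 482.1 -227.1   25. ]
side 215 296 [ 480.  -228.4   25. ]
scene 280 289 [ 482.7 -226.4   25. ]
wrist 342 364 [ 654.2 -238.8   25. ]
side 320 302 [ 657.1 -227.    25. ]
wrist 190 215 [471.1 -40.2  15. ]
wrist 303 197 [600.2 -18.9  15. ]
side 225 226 [472.1 -46.5  15. ]
wrist 184 38 [483.9 139.8  30. ]
[ 546. -330.  132.]
[ 723. -321.  137.]
[ 722. -473.  157.]
```

View pics/sc.png

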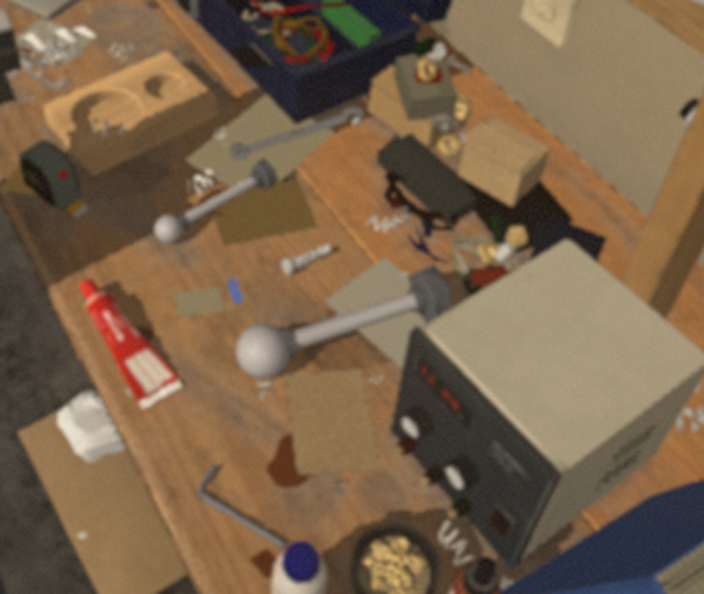

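Three views agree that the large ball is at about (481.5, -227, 25), with the rod along +x. The grey box starts at y < -325, so it is clear of the grasp. I'll move above the ball and turn the jaws to y.

Emit:
{"name": "servo_tool", "arguments": {
  "motion": "0 0 -10 -9 -23 0 85;0 0 -10 -9 -23 0 85;0 0 -10 -9 -23 0 85;0 0 -10 -9 -23 0 85;0 0 -10 -9 -23 0 85;0 0 -10 -9 -23 0 85;0 0 -10 -9 -23 0 85;0 0 -10 -9 -23 0 85;0 0 -10 -9 -23 0 85;0 0 -4 -10 -20 0 85"
}}

```text
time_s: 1.4
tool_pos: [480.2, -232.1, 229.4]
ee_rot: [0.998, -0.06, -0.0, -0.001]
force: [0.8, 0.5, -0.4]
opening: 85.1
```

```bash
python3 - <<'E'
from plant import status, vision, env
from h import *
from scipy.spatial.transform import Rotation as Ro
import pickle
c=vision.capture('wrist');save(c,'w1');pickle.dump(c,open('c1.pkl','wb'))
s=status.sense();print(s['time_s'],s['tool_pos'],Ro.from_quat(s['ee_rot']).as_matrix().round(3),s['joint_pos'].round(2))
E
```

```text
1.45 [ 478.61582491 -234.91401692  229.61079236] [[ 0.992 -0.125 -0.001]
 [-0.125 -0.992  0.001]
 [-0.001 -0.001 -1.   ]] [ 0.17  0.69  0.44  1.65 -0.36  0.89 -0.95]
```

View pics/w1.png

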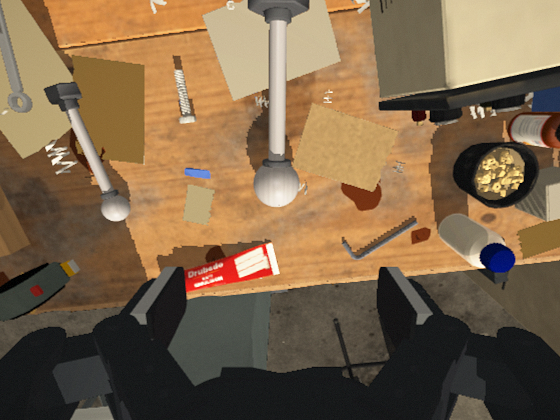

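The wrist view shows the ball centre at about (276,184), with the rod running straight up to the foot at about (278,5). The jaws are nearly square to it.

```bash
python3 - <<'E'
from h import *
import pickle
c=pickle.load(open('c1.pkl','rb'));d=pickle.load(open('c0.pkl','rb'))
g=cv2.cvtColor(c['image'],cv2.COLOR_RGB2GRAY)
cv2.imwrite('pics/w1b.png',cv2.resize(c['image'][140:230,220:340,::-1],None,fx=6,fy=6,interpolation=cv2.INTER_CUBIC))
for v in (30,50,70,90,110,130,140):
    r=g[v,255:305].astype(int); print(v,np.where(r>150)[0][[0,-1]]+255 if (r>150).any() else None)
a=ray(c,276,184,25);print(a, ray(c,277.7,40,25),ray(d['scene'],355.5,262,25))
E
```

```text
30 [255 304]
50 [255 304]
70 [255 304]
90 [255 285]
110 [271 284]
130 [271 304]
140 [270 304]
[ 480.1941979  -225.77124359   25.        ] [ 619.07524844 -244.71451109   25.        ] [ 657.9213875  -245.23323418   25.        ]
```

View pics/w1b.png

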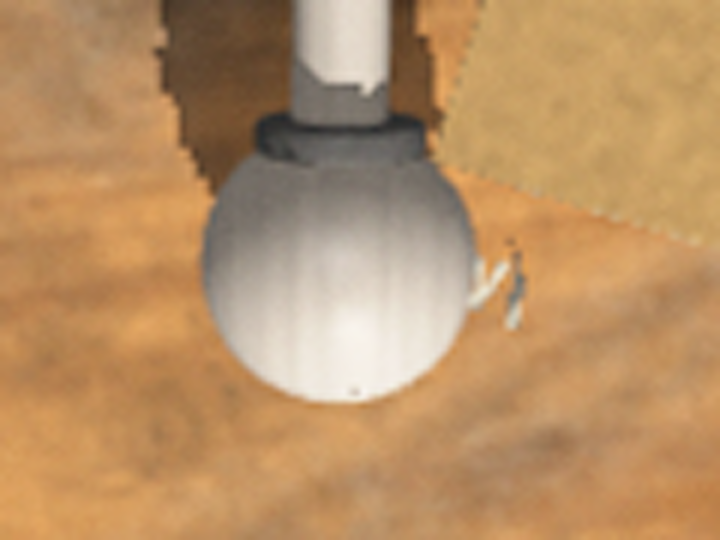

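Emit:
{"name": "servo_tool", "arguments": {
  "motion": "0 0 0 2 8 -40 85;0 0 0 0 0 -40 85;0 0 0 0 0 -40 85;0 0 0 0 0 -30 85;0 0 0 0 0 -10 85;0 0 0 0 0 0 85"
}}

```text
time_s: 2.2
tool_pos: [479.9, -227.9, 65.9]
ee_rot: [0.998, -0.058, 0.001, -0.001]
force: [0.5, -0.6, 0.0]
opening: 85.4
```

```bash
python3 - <<'E'
from plant import status, vision, env
from h import *
from scipy.spatial.transform import Rotation as Ro
c=vision.capture('wrist');save(c,'w2');c=vision.capture('side');save(c,'s2')
s=status.sense();print(s['time_s'],s['tool_pos'],Ro.from_quat(s['ee_rot']).as_matrix().round(3),s['joint_pos'].round(2))
E
```

```text
2.3 [ 480.3596295  -228.03569455   66.62994059] [[ 0.993 -0.115  0.002]
 [-0.115 -0.993  0.001]
 [ 0.002 -0.002 -1.   ]] [ 0.24  0.92  0.27  1.81 -0.49  0.48 -0.84]
```

View pics/w2.png

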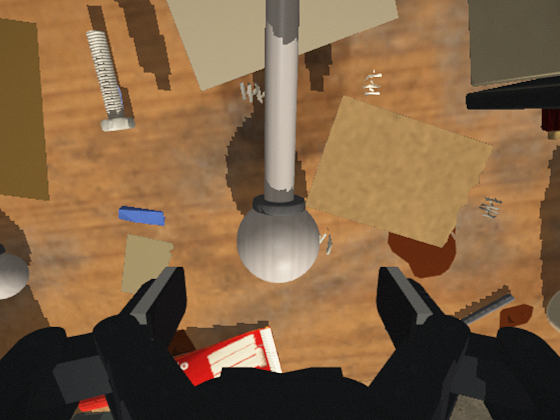

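View pics/s2.png

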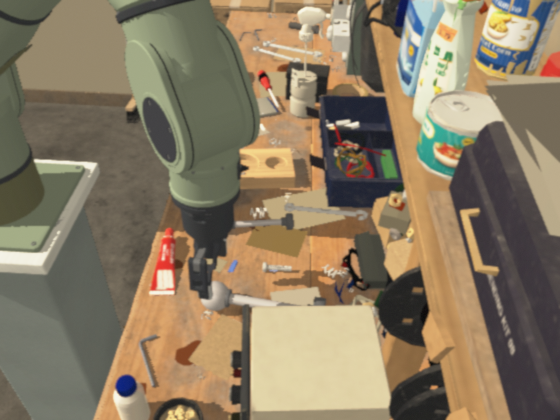

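The ball is centred between the fingers: column 278, with the finger midline at about 281. Continue the descent.

Emit:
{"name": "servo_tool", "arguments": {
  "motion": "0 0 0 0 1 -25 85;0 0 0 0 0 -20 85;0 0 0 0 0 -12 85;0 0 0 0 0 -5 85;0 0 0 0 0 0 85"
}}

```text
time_s: 2.92
tool_pos: [483.0, -227.9, 7.6]
ee_rot: [0.998, -0.057, 0.005, 0.001]
force: [1.0, -0.0, 0.9]
opening: 85.1
```

```bash
python3 - <<'E'
from plant import status, vision, env
from h import *
c=vision.capture('wrist');save(c,'w3');print(ray(c,280,330,25))
s=status.sense();print(s['time_s'],s['tool_pos'],s['force'])
E
```

```text
[ 464.36684115 -225.07137141   25.        ]
2.975 [ 483.14632882 -227.89741226    7.7874244 ] [0.31654076 0.51141698 0.02674987]
```

View pics/w3.png

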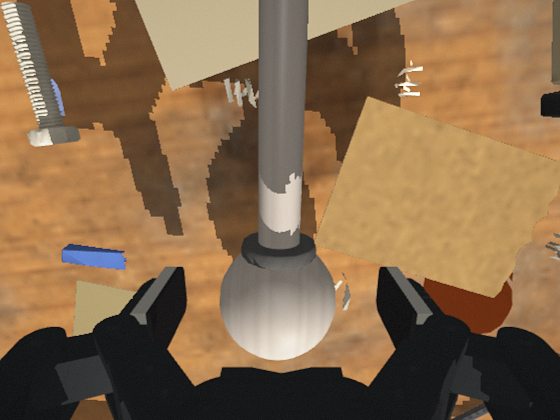

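Emit:
{"name": "servo_tool", "arguments": {
  "motion": "0 0 0 -3 1 -6 85;0 0 0 0 0 0 85"
}}

```text
time_s: 3.22
tool_pos: [480.2, -226.9, 2.1]
ee_rot: [0.998, -0.057, 0.005, 0.001]
force: [-0.2, -0.0, 0.4]
opening: 85.2
```

```bash
python3 - <<'E'
from plant import status, vision, env
from h import *
c=vision.capture('wrist');save(c,'w4');print(ray(c,278,303,25),proj(c,[480,-227,25]))
s=status.sense();print(s['time_s'],s['tool_pos'],s['force'])
E
```

```text
[ 478.61155864 -225.25045483   25.        ] (np.float64(281.8110813499109), np.float64(299.64237720763384))
3.275 [ 480.44543128 -227.05258515    2.32534413] [0.44869451 0.03034675 0.64483708]
```

View pics/w4.png

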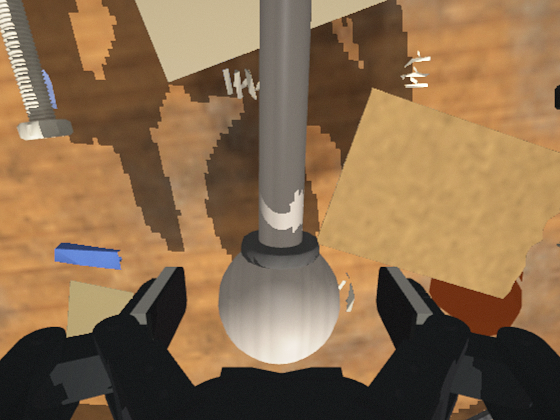

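Emit:
{"name": "servo_tool", "arguments": {
  "motion": "0 0 0 0 0 -1 70;0 0 0 0 0 0 60;0 0 0 0 0 0 45;0 0 0 0 0 0 40;0 0 0 0 0 0 30;0 0 0 0 0 0 30;0 0 0 0 0 0 30"
}}

```text
time_s: 4.15
tool_pos: [480.6, -227.5, 2.0]
ee_rot: [0.998, -0.056, 0.006, 0.001]
force: [-0.9, -0.1, 1.2]
opening: 47.8
```

```bash
python3 - <<'E'
from plant import status, vision, env
from h import *
c=vision.capture('wrist');save(c,'w5');c=vision.capture('side')
cv2.imwrite('pics/s5.png',cv2.resize(c['image'][180:360,140:360,::-1],None,fx=3.5,fy=3.3,interpolation=cv2.INTER_CUBIC))
s=status.sense();print(s['time_s'],s['tool_pos'],s['force'],s['opening'])
E
```

```text
4.25 [ 480.59479339 -227.55536714    1.9923531 ] [0.03880647 0.27204895 1.19119272] 47.88790889437542
```

View pics/w5.png

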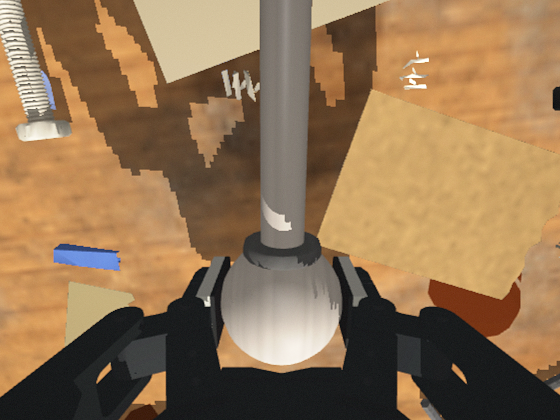

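View pics/s5.png

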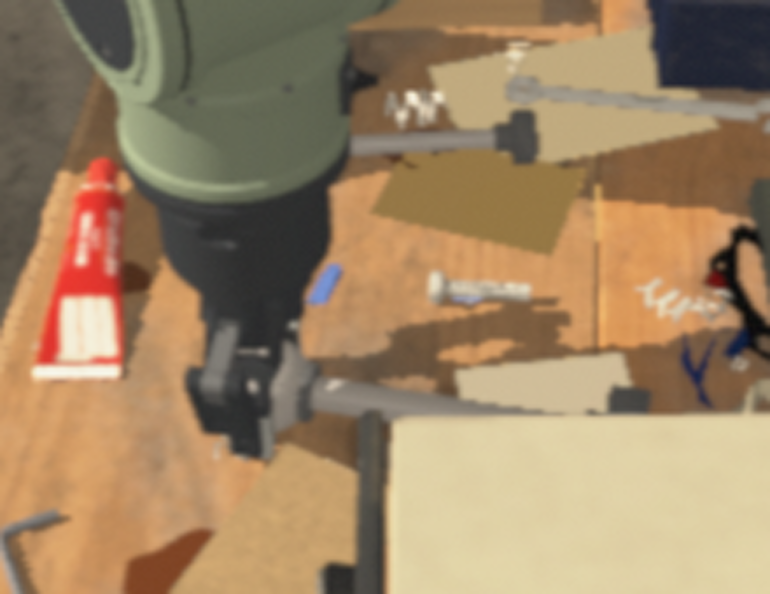

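Both pads bear on the ball's sides and the opening is 47.9. Lift.

Emit:
{"name": "servo_tool", "arguments": {
  "motion": "0 0 0 0 0 8 30;0 0 0 0 0 15 30;0 0 0 0 0 20 30;0 0 0 0 0 25 30;0 0 0 0 0 25 30;0 0 0 0 0 25 30;0 0 0 0 0 25 30;0 0 0 0 0 20 30;0 0 0 0 0 0 30"
}}

```text
time_s: 5.38
tool_pos: [478.2, -225.9, 175.9]
ee_rot: [0.998, -0.057, 0.005, 0.0]
force: [0.5, -0.4, -5.4]
opening: 47.7
```

```bash
python3 - <<'E'
from plant import status, vision, env
from h import *
c=vision.capture('wrist');save(c,'w6');c=vision.capture('side');save(c,'s6')
s=status.sense();print(s['time_s'],s['tool_pos'],s['force'],s['wrist_torque'],s['opening'])
E
```

```text
5.475 [ 478.01206041 -225.63121705  174.33459607] [ 0.37390069  0.5565551  -5.42570137] [ 0.01006605  0.11830863 -0.03431823] 47.55664323206409
```

View pics/w6.png

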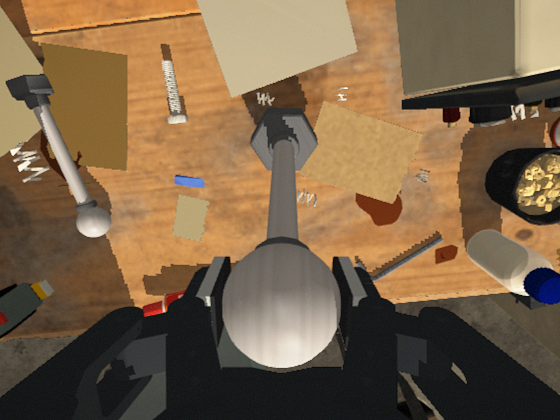

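View pics/s6.png

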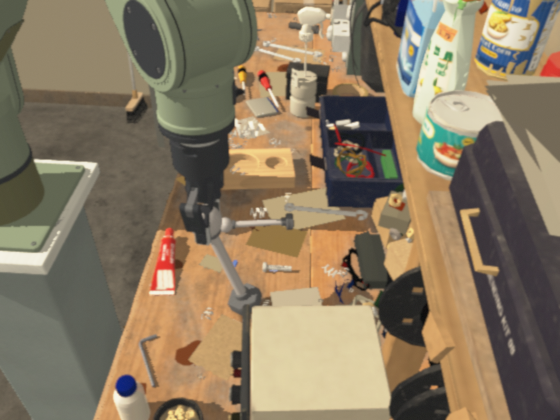

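The driver has already swung partway down during the lift; the foot is at about (283,138) in the wrist view. Lift further before easing.

Emit:
{"name": "servo_tool", "arguments": {
  "motion": "0 0 0 0 0 15 30;0 0 0 0 0 25 30;0 0 0 0 0 25 30;0 0 0 0 0 25 30;0 0 0 0 0 15 30;0 0 0 0 0 0 30;0 0 0 0 0 0 30"
}}

```text
time_s: 6.35
tool_pos: [475.5, -224.0, 275.6]
ee_rot: [0.998, -0.057, -0.001, -0.002]
force: [0.6, -0.3, -5.5]
opening: 47.5
```

```bash
python3 - <<'E'
from plant import status, vision, env
from h import *
c=vision.capture('wrist');save(c,'w7');c=vision.capture('side');save(c,'s7')
s=status.sense();print(s['time_s'],s['tool_pos'],s['force'],s['wrist_torque'],s['opening'])
E
```

```text
6.45 [ 475.58669047 -224.09805001  275.79948706] [ 0.31061794 -0.17839123 -5.43416134] [0.04170325 0.19559954 0.03474535] 47.57919792611492
```

View pics/w7.png

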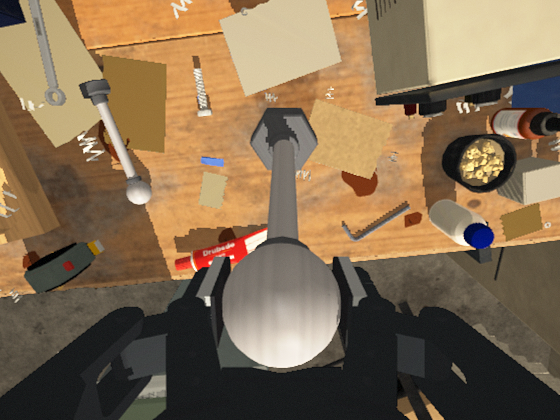

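View pics/s7.png

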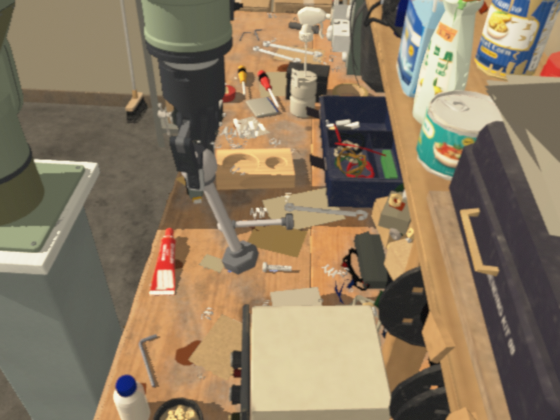

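```bash
python3 - <<'E'
from plant import status, vision, env
from h import *
w=vision.capture('wrist');s=vision.capture('side')
f=tri(w,(283,137),s,(239,259));k=tri(w,(280,308),s,(203,172))
print(f,k); a=k-f; print(np.linalg.norm(a), np.degrees(np.arccos(a[2]/np.linalg.norm(a))))
print(ray(w,280,308,295))
E
```

```text
[ 525.54444545 -231.08058963  123.3702205 ] [ 472.77802986 -224.21348317  289.43928365]
174.38573766150415 17.76635346053391
[ 469.36667126 -222.80277957  295.        ]
```

The driver tilts about 18° from plumb. Now ease the grip carefully.

Emit:
{"name": "servo_tool", "arguments": {
  "motion": "0 0 0 0 0 0 44;0 0 0 0 0 0 44;0 0 0 0 0 0 44"
}}

```text
time_s: 6.92
tool_pos: [475.6, -224.2, 275.7]
ee_rot: [0.998, -0.057, -0.001, -0.002]
force: [-0.0, -0.6, -5.9]
opening: 47.8
```

Emit:
{"name": "servo_tool", "arguments": {
  "motion": "0 0 0 0 0 0 46;0 0 0 0 0 0 46;0 0 0 0 0 0 46"
}}

```text
time_s: 7.3
tool_pos: [475.6, -224.1, 275.7]
ee_rot: [0.998, -0.057, -0.001, -0.002]
force: [-1.4, -0.4, -6.8]
opening: 48.0
```

```bash
cat > look.py <<'E'
import sys
from plant import status, vision, env
from h import *
n=sys.argv[1]
w=vision.capture('wrist');s=vision.capture('side')
st=status.sense();print(st['time_s'],st['tool_pos'],st['force'].round(2),st['wrist_torque'].round(3),st['opening'])
# side by side
cv2.imwrite('pics/%s.png'%n,cv2.resize(np.hstack([w['image'],s['image']])[:,:,::-1],(800,300),interpolation=cv2.INTER_AREA))
import pickle;pickle.dump((w,s),open('last.pkl','wb'))
E
python3 look.py e1
```

```text
7.4 [ 475.60392428 -224.16346934  275.74609753] [-0.54  0.85 -5.56] [ 0.001  0.171 -0.01 ] 47.84372629158099
```

View pics/e1.png

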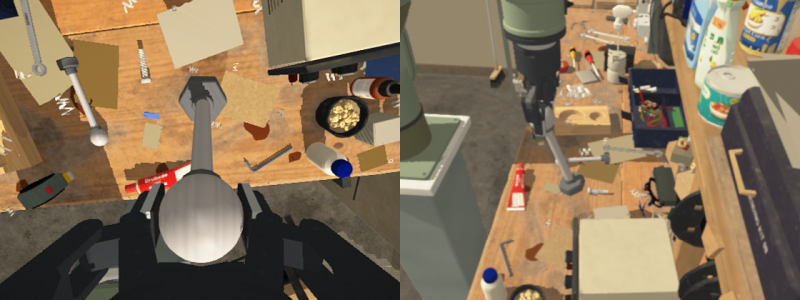

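Not swung yet; the opening is creeping up as the pads relax. Easing further.

Emit:
{"name": "servo_tool", "arguments": {
  "motion": "0 0 0 0 0 0 47;0 0 0 0 0 0 47;0 0 0 0 0 0 47"
}}

```text
time_s: 7.78
tool_pos: [475.6, -224.2, 275.8]
ee_rot: [0.998, -0.057, -0.001, -0.002]
force: [-0.5, -0.4, -5.8]
opening: 47.6
```

Emit:
{"name": "servo_tool", "arguments": {
  "motion": "0 0 0 0 0 0 47.5;0 0 0 0 0 0 47.5;0 0 0 0 0 0 47.5"
}}

```text
time_s: 8.15
tool_pos: [475.6, -224.2, 275.8]
ee_rot: [0.998, -0.057, -0.001, -0.002]
force: [0.1, 0.1, -6.4]
opening: 48.0
```

```bash
python3 look.py e2
```

```text
8.25 [ 475.61532978 -224.16478398  275.7554732 ] [ 0.38  0.03 -6.36] [ 0.006  0.225 -0.001] 48.12836146779408
```

View pics/e2.png

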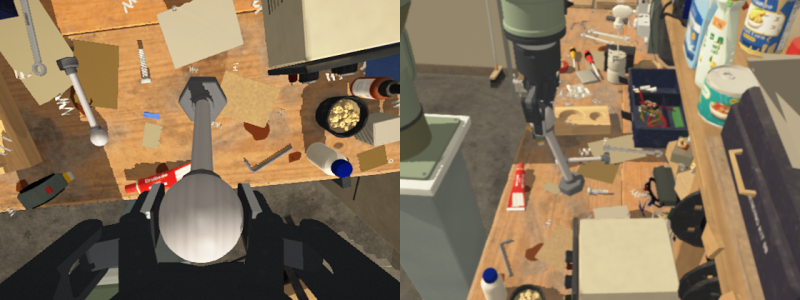

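Emit:
{"name": "servo_tool", "arguments": {
  "motion": "0 0 0 0 0 0 48;0 0 0 0 0 0 48;0 0 0 0 0 0 48"
}}

```text
time_s: 8.62
tool_pos: [475.6, -224.2, 275.8]
ee_rot: [0.998, -0.057, -0.001, -0.002]
force: [-0.4, -0.1, -6.9]
opening: 48.2
```

```bash
cat > foot.py <<'E'
# wrist-image foot row: compare with previous image by template match of foot
from plant import status, vision, env
from h import *
import pickle
w0=pickle.load(open('last.pkl','rb'))[0]
w=vision.capture('wrist');g=lambda c:cv2.cvtColor(c['image'],cv2.COLOR_RGB2GRAY)
T=g(w0)[105:175,248:320]
r=cv2.matchTemplate(g(w)[60:330,200:370],T,cv2.TM_CCOEFF_NORMED);_,m,_,l=cv2.minMaxLoc(r)
st=status.sense();print('foot shift',l[0]+200-248,l[1]+60-105,round(m,2),st['time_s'],st['force'].round(2),st['wrist_torque'].round(3),round(st['opening'],2))
E
python3 foot.py
```

```text
foot shift 0 2 0.98 8.675 [-0.34 -0.04 -4.89] [-0.004  0.159 -0.012] 47.93
```

Emit:
{"name": "servo_tool", "arguments": {
  "motion": "0 0 0 0 0 0 48.2;0 0 0 0 0 0 48.2;0 0 0 0 0 0 48.2"
}}

```text
time_s: 9.05
tool_pos: [475.6, -224.2, 275.8]
ee_rot: [0.998, -0.057, -0.001, -0.002]
force: [0.2, -0.3, -6.2]
opening: 48.6
```

```bash
python3 foot.py
```

```text
foot shift 0 4 0.96 9.1 [ 0.47  0.31 -5.89] [ 0.04   0.111 -0.03 ] 48.32
```

Emit:
{"name": "servo_tool", "arguments": {
  "motion": "0 0 0 0 0 0 48.4;0 0 0 0 0 0 48.4;0 0 0 0 0 0 48.4"
}}

```text
time_s: 9.48
tool_pos: [475.6, -224.1, 275.8]
ee_rot: [0.998, -0.057, -0.001, -0.002]
force: [0.9, -1.1, -6.6]
opening: 48.5
```

```bash
python3 foot.py
```

```text
foot shift 0 28 0.84 9.525 [-0.54 -0.73 -5.71] [ 0.033  0.1   -0.025] 48.25
```

Now it's swinging. Hold this opening and watch.

Emit:
{"name": "servo_tool", "arguments": {
  "motion": "0 0 0 0 0 0 48.4;0 0 0 0 0 0 48.4;0 0 0 0 0 0 48.4"
}}

```text
time_s: 9.9
tool_pos: [475.6, -224.2, 275.8]
ee_rot: [0.998, -0.057, -0.001, -0.002]
force: [-0.6, -0.2, -5.6]
opening: 48.1
```

```bash
python3 foot.py; python3 look.py e3
```

```text
foot shift 0 27 0.85 9.95 [-1.29 -0.54 -5.77] [0.053 0.132 0.03 ] 48.66
10.05 [ 475.64837125 -224.18637106  275.76612536] [ 0.66  0.21 -6.2 ] [ 0.026  0.092 -0.004] 48.658234940090566
```

View pics/e3.png

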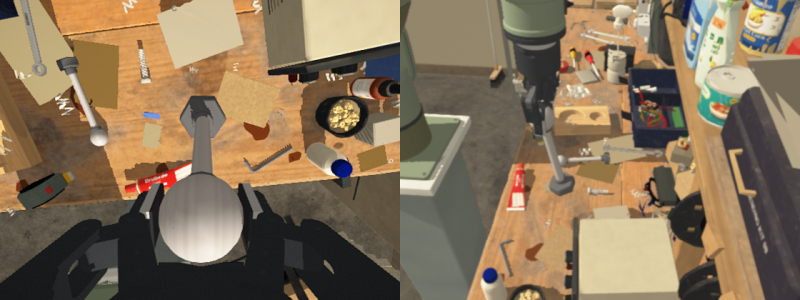

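```bash
python3 - <<'E'
from h import *
import pickle
w,s=pickle.load(open('last.pkl','rb'))
cv2.imwrite('pics/e3s.png',cv2.resize(s['image'][110:290,140:300,::-1],None,fx=3.3,fy=3.3,interpolation=cv2.INTER_CUBIC))
f=tri(w,(284,164),s,(226,257));k=tri(w,(280,308),s,(203,172))
a=k-f; print(f,k,np.linalg.norm(a), np.degrees(np.arccos(a[2]/np.linalg.norm(a))))
K=np.array([472.5,-223.5,293])
for th in (0,5,10,15,20):
  t=np.radians(th); X=K+170*np.array([np.sin(t)*.993,-np.sin(t)*.115,-np.cos(t)]); print(th,proj(w,X),proj(s,X))
E
```

```text
[ 503.49380206 -229.25648947  124.09509683] [ 472.8215858  -224.26809118  289.44699725] 168.24660454562283 10.643665405572769
0 (np.float64(281.661735905541), np.float64(198.24032430611666)) (np.float64(207.22754112163818), np.float64(253.65920735890492))
5 (np.float64(281.6732340951517), np.float64(182.75609245969443)) (np.float64(216.38456498216456), np.float64(254.73464577745239))
10 (np.float64(281.681444814254), np.float64(167.1159202216481)) (np.float64(225.48664280095943), np.float64(255.2376934555192))
15 (np.float64(281.68619344492737), np.float64(151.24038075944492)) (np.float64(234.49245889339153), np.float64(255.15953841503145))
20 (np.float64(281.6872279955225), np.float64(135.0442398039694)) (np.float64(243.35950402010292), np.float64(254.49199715019134))
```

View pics/e3s.png

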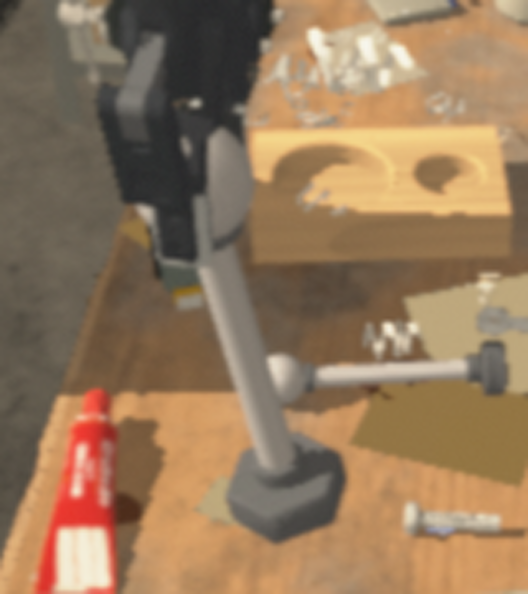

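About 10.5° of tilt is left. A little more easing.

Emit:
{"name": "servo_tool", "arguments": {
  "motion": "0 0 0 0 0 0 48.6;0 0 0 0 0 0 48.6;0 0 0 0 0 0 48.5"
}}

```text
time_s: 10.42
tool_pos: [475.7, -224.2, 275.8]
ee_rot: [0.998, -0.057, -0.001, -0.002]
force: [0.1, 0.5, -5.6]
opening: 48.6
```

```bash
python3 foot.py
```

```text
foot shift 0 4 0.95 10.475 [-0.8   0.26 -4.95] [-0.041  0.114  0.048] 48.51
```

Emit:
{"name": "servo_tool", "arguments": {
  "motion": "0 0 0 0 0 0 48.7;0 0 0 0 0 0 48.7;0 0 0 0 0 0 48.7"
}}

```text
time_s: 10.85
tool_pos: [475.7, -224.2, 275.8]
ee_rot: [0.998, -0.057, -0.001, -0.002]
force: [-0.1, -0.6, -5.8]
opening: 49.1
```

```bash
python3 foot.py
```

```text
foot shift 0 9 0.91 10.9 [ 0.21 -0.23 -5.66] [ 0.05   0.078 -0.   ] 48.72
```

Emit:
{"name": "servo_tool", "arguments": {
  "motion": "0 0 0 0 0 0 48.8;0 0 0 0 0 0 48.8;0 0 0 0 0 0 48.8"
}}

```text
time_s: 11.28
tool_pos: [475.7, -224.2, 275.8]
ee_rot: [0.998, -0.057, -0.001, -0.002]
force: [0.2, 0.5, -5.5]
opening: 48.9
```

```bash
python3 foot.py; python3 look.py e4
```

```text
foot shift 0 11 0.91 11.325 [ 0.87 -0.28 -4.9 ] [-0.045  0.037 -0.018] 49.05
11.425 [ 475.69004651 -224.18423888  275.79116197] [ 0.08 -0.91 -5.27] [0.004 0.042 0.045] 49.1072960938753
```

View pics/e4.png

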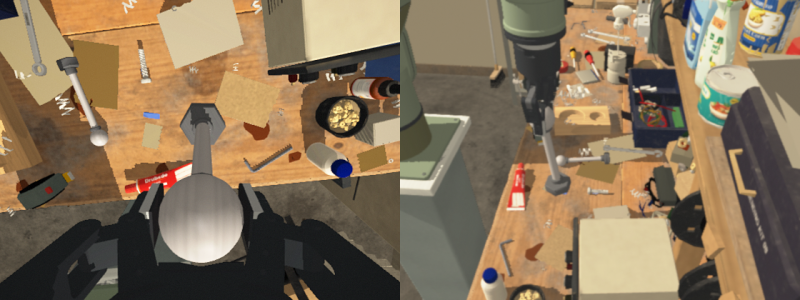

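Emit:
{"name": "servo_tool", "arguments": {
  "motion": "0 0 0 0 0 0 48.9;0 0 0 0 0 0 48.9;0 0 0 0 0 0 48.9"
}}

```text
time_s: 11.8
tool_pos: [475.7, -224.2, 275.8]
ee_rot: [0.998, -0.057, -0.001, -0.002]
force: [0.5, -0.7, -6.0]
opening: 48.8
```

Emit:
{"name": "servo_tool", "arguments": {
  "motion": "0 0 0 0 0 0 49;0 0 0 0 0 0 49;0 0 0 0 0 0 49"
}}

```text
time_s: 12.18
tool_pos: [475.7, -224.2, 275.8]
ee_rot: [0.998, -0.058, -0.001, -0.002]
force: [0.4, -0.7, -5.5]
opening: 48.9
```

```bash
python3 look.py e5;python3 - <<'E'
from h import *
import pickle
w,s=pickle.load(open('last.pkl','rb'))
cv2.imwrite('pics/e5w.png',w['image'][80:400,180:400,::-1])
E
```

```text
12.275 [ 475.72755238 -224.19755248  275.80638109] [-0.1   0.16 -5.46] [-0.021  0.006 -0.016] 49.209490577894584
```

View pics/e5w.png

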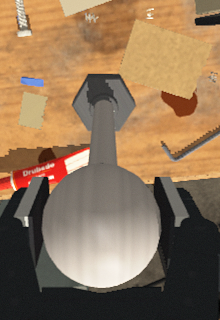

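The foot centre is at about (285,182), which makes it roughly 5° from plumb, and the wrist moment is near zero. Firm up the grip.

Emit:
{"name": "servo_tool", "arguments": {
  "motion": "0 0 0 0 0 0 46;0 0 0 0 0 0 40;0 0 0 0 0 0 30;0 0 0 0 0 0 30;0 0 0 0 0 0 30"
}}

```text
time_s: 12.9
tool_pos: [475.7, -224.2, 275.8]
ee_rot: [0.998, -0.058, -0.001, -0.002]
force: [-0.7, 0.3, -4.5]
opening: 47.8
```

```bash
python3 - <<'E'
from h import *
import pickle
d=pickle.load(open('c0.pkl','rb'))
for n,(x0,y0,x1,y1),k in [('side',(205,135,305,200),7),('scene',(165,130,270,215),7)]:
    cv2.imwrite('pics/rk_%s.png'%n,cv2.resize(d[n]['image'][y0:y1,x0:x1,::-1],None,fx=k,fy=k,interpolation=cv2.INTER_CUBIC))
E
python3 look.py e6
```

```text
13.0 [ 475.70610926 -224.19275351  275.78579174] [ 0.13  0.61 -6.13] [-0.045  0.047  0.05 ] 47.73058084551264
```

View pics/e6.png

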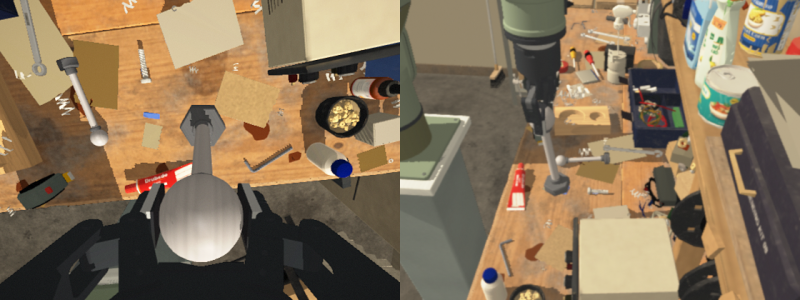

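View pics/rk_side.png

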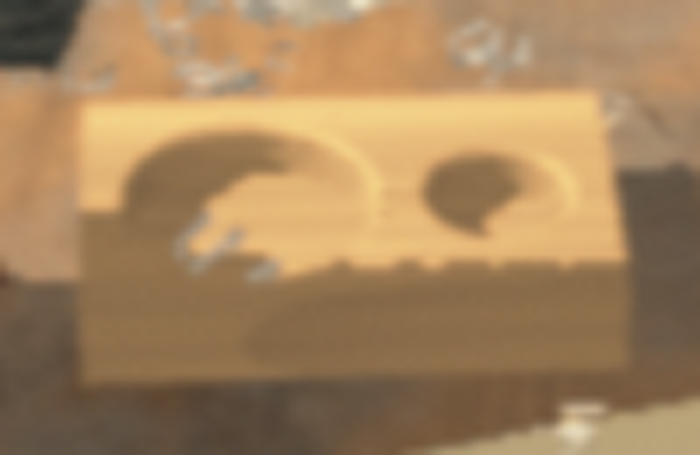

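View pics/rk_scene.png

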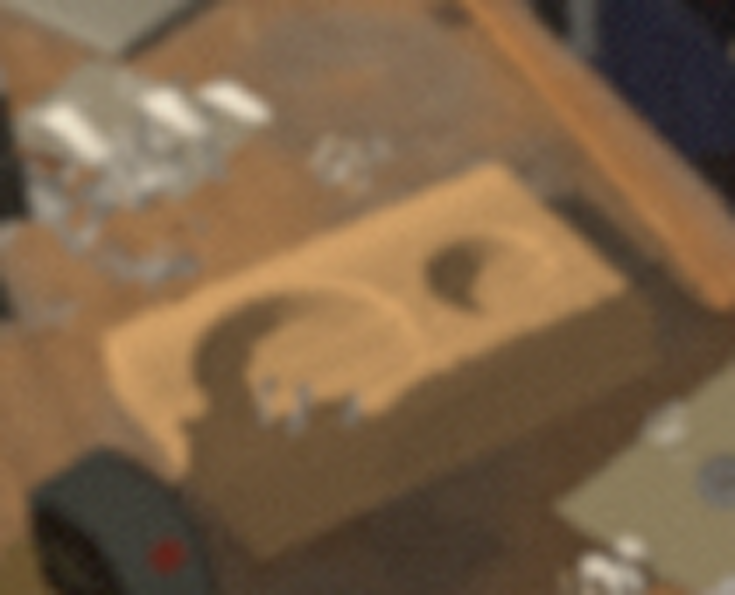

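Moving towards the rack with the foot well clear (about 105 mm up).

Emit:
{"name": "servo_tool", "arguments": {
  "motion": "0 0 0 0 10 0 30;0 0 0 0 20 0 30;0 0 0 0 25 0 30;0 0 0 0 25 0 30;0 0 0 0 25 0 30;0 0 0 0 25 0 30;0 0 0 0 25 0 30;0 0 0 0 20 0 30;0 0 0 0 10 0 30;0 0 0 0 0 0 30"
}}

```text
time_s: 14.25
tool_pos: [474.4, -27.8, 275.9]
ee_rot: [0.998, -0.056, -0.001, -0.003]
force: [0.7, -0.3, -5.7]
opening: 47.8
```

```bash
python3 look.py e7; python3 - <<'E'
from h import *
import pickle
w,s=pickle.load(open('last.pkl','rb')); save(w,'w7b')
E
```

```text
14.35 [474.38324122 -28.83830675 275.98869573] [-0.2  -1.07 -5.75] [-0.062 -0.018  0.022] 47.27487864724747
```

View pics/w7b.png

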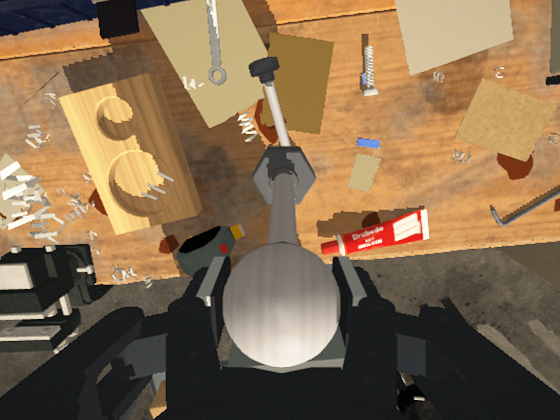

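The rack is fully visible here, with the wide well around (140,180). I'll measure its rim.

```bash
python3 - <<'E'
from h import *
import pickle
w,s=pickle.load(open('last.pkl','rb'))
cv2.imwrite('pics/wellz.png',cv2.resize(w['image'][65:245,50:220,::-1],None,fx=3.3,fy=3.3,interpolation=cv2.INTER_CUBIC))
E
```

```text
(no output)
```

View pics/wellz.png

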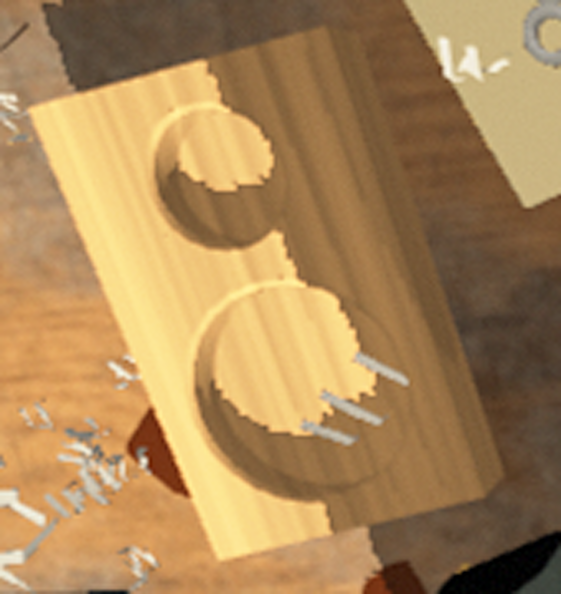

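```bash
python3 - <<'E'
from h import *
import pickle
w,s=pickle.load(open('last.pkl','rb'));d=pickle.load(open('c0.pkl','rb'))
P=lambda x,y:ray(w,50+x/3.3,65+y/3.3,30)[:2]
C=[P(30,105),P(328,27),P(487,497),P(218,560)]
for i in range(4): print(C[i].round(1),np.linalg.norm(C[i]-C[i-1]).round(1))
print('block centre',np.mean(C,0))
# rim points, circle r=40 fit
def fit(pts,r0):
    from scipy.optimize import least_squares
    pts=np.array(pts); q=least_squares(lambda p:np.hypot(*(pts-p[:2]).T)-r0,pts.mean(0)); return q.x,q.fun.round(1)
a=[(194,385),(200,345),(225,305),(250,288),(285,278),(215,440),(250,478),(290,499),(325,502),(365,488)]
print('wide',fit([P(*p) for p in a],40))
b=[(153,180),(165,130),(195,106),(165,215),(190,240),(225,249),(262,238),(215,102)]
print('narrow',fit([P(*p) for p in b],23))
# original wrist image
o=[(103,90),(115,150),(150,205),(190,245),(230,268),(410,100),(400,50),(412,140),(398,185),(375,235)]
print('wide0',fit([ray(d['wrist'],110+x/3.5,y/3.5,30)[:2] for x,y in o],40))
o=[(125,200),(140,160),(180,137),(240,130),(300,138),(350,155),(378,190)]
print('side',fit([ray(d['side'],205+x/7,135+y/7,30)[:2] for x,y in o],40))
E
```

```text
[591.3 211.8] 170.3
[604.  105.1] 107.4
[436.   82.9] 169.5
[422.3 190.7] 108.7
block centre [513.40350961 147.6150836 ]
wide (array([482.47094478, 142.60801131]), array([-0.1, -0.3,  0.6,  1.2,  2.2, -0.8,  0.2,  1.7,  1.7,  0.6]))
narrow (array([560.5010998 , 154.37851388]), array([-0.5, -0.5,  1.2,  0.7,  1.4,  0.9,  0.8,  2.3]))
wide0 (array([484.94743788, 144.27760105]), array([ 2.2,  1.3, -0.7, -0.5,  0.2,  0.2,  1. ,  0.6, -0.2,  1.5]))
side (array([482.30429468, 139.74280584]), array([-0.9,  1.6,  1.7, -1.1, -2.1,  0.8,  1.6]))
```

```bash
python3 - <<'E'
from h import *
import pickle
w,s=pickle.load(open('last.pkl','rb'))
a=cv2.resize(w['image'][130:380,190:370,::-1],None,fx=2.3,fy=2.3,interpolation=cv2.INTER_CUBIC)
b=cv2.resize(s['image'][90:240,150:270,::-1],(0,0),fx=3.2,fy=3.2,interpolation=cv2.INTER_CUBIC)
h=min(len(a),len(b));print(a.shape,b.shape)
c=np.zeros((max(len(a),len(b)),a.shape[1]+b.shape[1],3),np.uint8);c[:len(a),:a.shape[1]]=a;c[:len(b),a.shape[1]:]=b
cv2.imwrite('pics/cmp.png',c)
E
```

```text
(575, 414, 3) (480, 384, 3)
```

View pics/cmp.png

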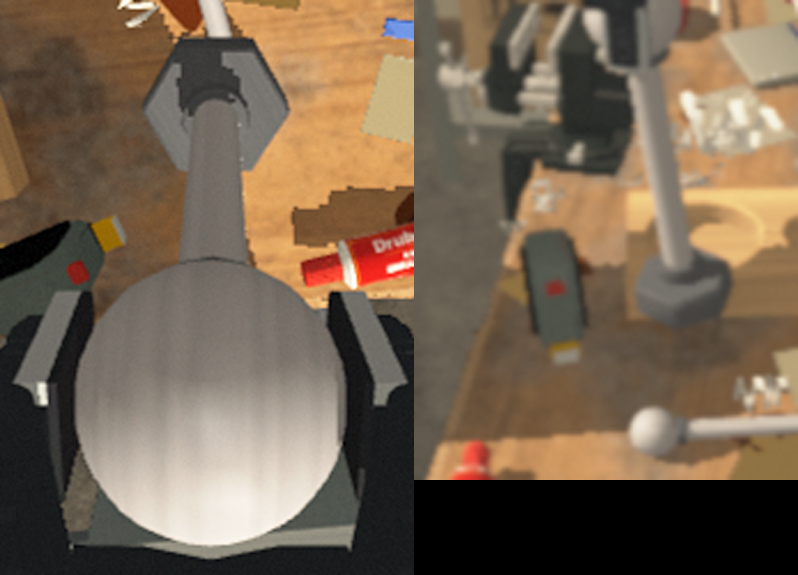

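```bash
python3 - <<'E'
from h import *
import pickle
w,s=pickle.load(open('last.pkl','rb'))
f=tri(w,(284.3,175.7),s,(234.4,175)); print('foot top face',f, proj(w,f),proj(s,f))
o=-np.array(w['R']).T@np.array(w['t']); print('cam',o,w['fx'])
D=w['fx']*25/(117.4/2); u=np.array([(281.7-w['cx'])/w['fx'],(304.8-w['cy'])/w['fy'],1]);
k=o+np.array(w['R']).T@(u/np.linalg.norm(u)*np.hypot(D,25)); print('knob',k, proj(s,k))
for z in (290,295,300):
  k=ray(w,281.7,304.8,z);a=k-f;print(k,np.linalg.norm(a),np.degrees(a[:2]/165),proj(s,k))
E
```

```text
foot top face [493.08225629 -31.73742142 131.61531499] (np.float64(284.37519884769995), np.float64(176.43309804979708)) (np.float64(234.74843208847446), np.float64(175.07222190386037))
cam [548.9642635  -36.92231623 417.87846921] 327.91717205435583
knob [472.10367084 -27.78484632 298.97373729] (np.float64(219.09445272237195), np.float64(91.1324008679104))
[466.30300374 -27.09524169 290.        ] 160.69967842959701 [-9.29901909  1.61198367] (np.float64(215.90227984765966), np.float64(95.70184330883161))
[469.53502787 -27.4794766  295.        ] 165.12770015289578 [-8.17670793  1.4785592 ] (np.float64(217.6745190456764), np.float64(93.16496785605345))
[472.76705201 -27.86371152 300.        ] 169.64997878322998 [-7.05439676  1.34513472] (np.float64(219.46282942918953), np.float64(90.60508727167216))
```

Tilt is about 7° (foot towards +x). I'll level it with a small tool rotation while moving over the well, centred at about (483, 142.5).

Emit:
{"name": "servo_tool", "arguments": {
  "motion": "0 1 0 1 10 0 30;0 1 0 1 20 0 30;0 1 0 1 25 0 30;0 1 0 1 25 0 30;0 1 0 1 25 0 30;0 1 0 1 25 0 30;0 1 0 1 20 0 30;0 0 0 0 15 0 30;0 0 0 0 8 0 30;0 0 0 0 0 0 30"
}}

```text
time_s: 15.6
tool_pos: [482.2, 149.6, 275.6]
ee_rot: [0.996, -0.059, -0.065, 0.002]
force: [0.2, -0.0, -5.9]
opening: 47.8
```

```bash
cat > cmp.py <<'E'
import sys
from h import *
import pickle
w,s=pickle.load(open('last.pkl','rb'))
a=cv2.resize(w['image'][130:380,190:370,::-1],None,fx=2.3,fy=2.3,interpolation=cv2.INTER_CUBIC)
y0=int(sys.argv[2]);b=cv2.resize(s['image'][y0:y0+150,170:290,::-1],(0,0),fx=3.2,fy=3.2,interpolation=cv2.INTER_CUBIC)
c=np.zeros((max(len(a),len(b)),a.shape[1]+b.shape[1],3),np.uint8);c[:len(a),:a.shape[1]]=a;c[:len(b),a.shape[1]:]=b
cv2.imwrite('pics/%s.png'%sys.argv[1],c)
E
python3 look.py e8; python3 cmp.py cmp8 50; python3 - <<'E'
from plant import status
from scipy.spatial.transform import Rotation as Ro
print(Ro.from_quat(status.sense()['ee_rot']).as_matrix().round(3),status.sense()['joint_pos'].round(2))
E
```

```text
15.7 [482.25278535 148.84812912 275.73131004] [-0.18 -0.08 -6.14] [-0.059 -0.355 -0.024] 47.720924029704776
[[ 0.984 -0.119 -0.131]
 [-0.12  -0.993  0.003]
 [-0.13   0.012 -0.991]] [-0.6   0.66  0.53  1.54 -0.37  1.17 -1.67]
```

View pics/e8.png

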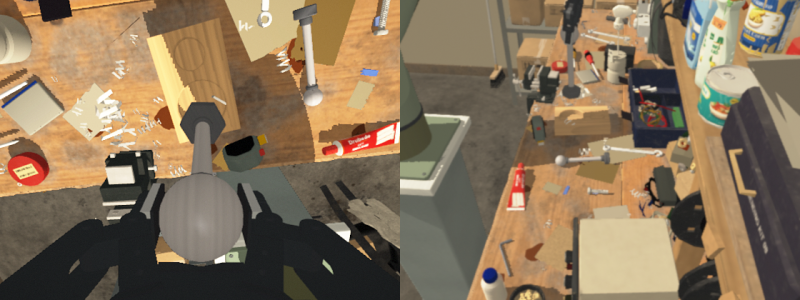

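View pics/cmp8.png

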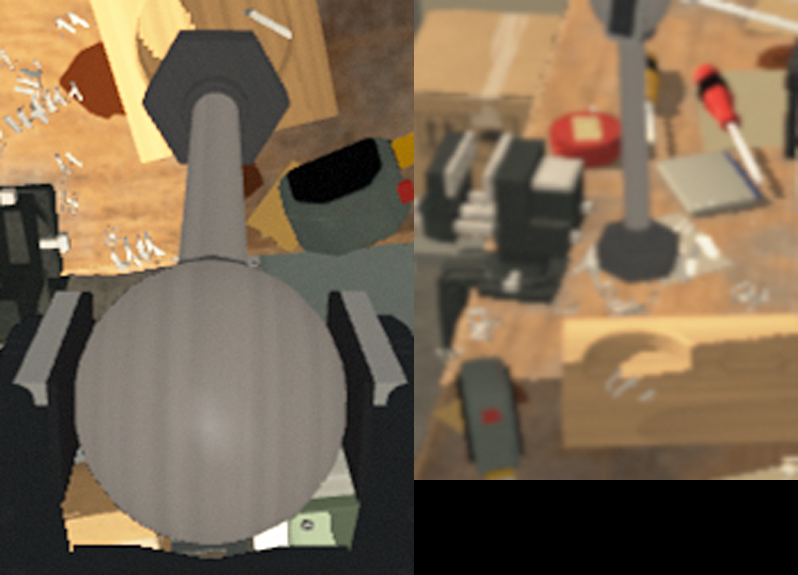

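```bash
python3 - <<'E'
from h import *
import pickle
w,s=pickle.load(open('last.pkl','rb'))
f=tri(w,(284.3,172.2),s,(240,124.4)); print('foot top face',f, proj(w,f),proj(s,f))
R=np.array(w['R']);o=-R.T@np.array(w['t'])
# knob fixed in camera: dist 1 by size
u=np.array([(281.7-w['cx'])/w['fx'],(304.8-w['cy'])/w['fy'],1])
for L in (130,137,142,147):
  k=o+R.T@(u/np.linalg.norm(u)*L);a=k-f;print(k.round(1),np.linalg.norm(a).round(1),np.degrees(a[:2]/165).round(1),proj(s,k),proj(s,k-[0,0,165]))
E
```

```text
foot top face [484.04039346 144.82620151 128.2307614 ] (np.float64(284.3592037622071), np.float64(173.56785098317025)) (np.float64(240.54587769087632), np.float64(124.59283679038293))
[490.7 148.9 307.9] 179.8 [2.3 1.4] (np.float64(242.19091015059917), np.float64(41.01487446076544)) (np.float64(243.7679463521429), np.float64(117.6579791740616))
[486.1 149.4 302.6] 174.4 [0.7 1.6] (np.float64(239.87520110198327), np.float64(43.55007944170055)) (np.float64(241.6865644419412), np.float64(119.63829139715135))
[482.9 149.7 298.8] 170.6 [-0.4  1.7] (np.float64(238.2331318944804), np.float64(45.347793207335144)) (np.float64(240.20953945530837), np.float64(121.04359362472495))
[479.7 150.  295. ] 166.9 [-1.5  1.8] (np.float64(236.60096730925218), np.float64(47.13466353487024)) (np.float64(238.74050396667135), np.float64(122.44129431580978))
```

It is within about 2° of plumb and over the well: foot at (484,144.5), target (483,142.5). Descend with a small correction.

Emit:
{"name": "servo_tool", "arguments": {
  "motion": "0 0 0 -1 -2 -12 30;0 0 0 0 0 -16 30;0 0 0 0 0 -16 30;0 0 0 0 0 -12 30;0 0 0 0 0 -5 30;0 0 0 0 0 0 30"
}}

```text
time_s: 16.45
tool_pos: [480.8, 143.8, 210.9]
ee_rot: [0.996, -0.062, -0.065, 0.003]
force: [0.2, 1.0, -4.5]
opening: 47.7
```

```bash
python3 look.py e9; python3 cmp.py cmp9 70
```

```text
16.55 [480.96891785 143.86305743 211.30541409] [ 0.2  -0.6  -5.44] [ 0.032 -0.269  0.001] 47.51158399445311
```

View pics/cmp9.png

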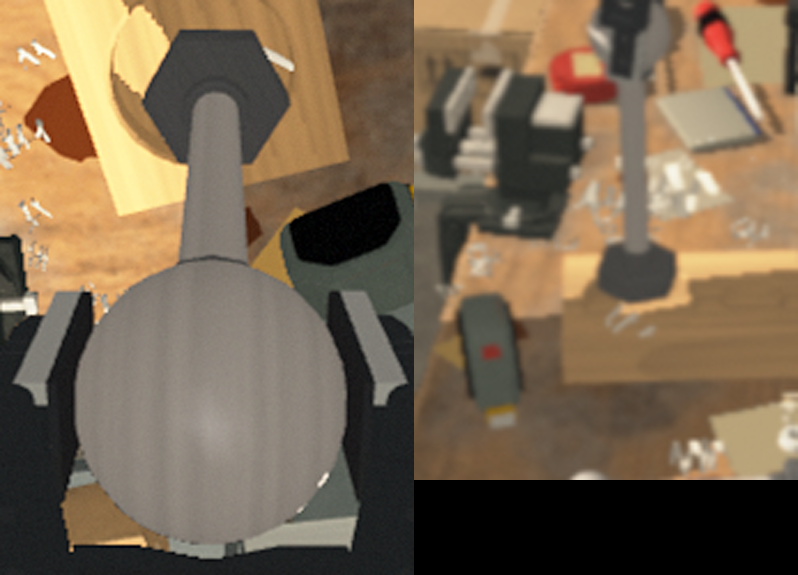

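```bash
python3 - <<'E'
from h import *
import pickle
w,s=pickle.load(open('last.pkl','rb'))
f=tri(w,(284.3,172.2),s,(239.7,150.8)); print('foot top face',f, proj(w,f),proj(s,f))
th=np.linspace(0,2*np.pi,60)
for n,c in (('w',w),('s',s)):
    im=np.ascontiguousarray(c['image'][:,:,::-1])
    for z,col in((30,(0,255,0)),(12,(0,0,255))):
        p=np.array([proj(c,[483+40*np.cos(t),142.5+40*np.sin(t),z]) for t in th])
        cv2.polylines(im,[np.round(p*8).astype(int)],True,col,1,cv2.LINE_AA,3)
    x0,y0=(180,80) if n=='w' else (180,110)
    cv2.imwrite('pics/ov_%s.png'%n,cv2.resize(im[y0:y0+120,x0:x0+160],None,fx=4,fy=4,interpolation=cv2.INTER_CUBIC))
E
```

```text
foot top face [482.85031028 138.8508023   64.9621764 ] (np.float64(284.34608922440304), np.float64(173.87221190205264)) (np.float64(240.33903667936306), np.float64(151.03547691003516))
```

View pics/ov_w.png

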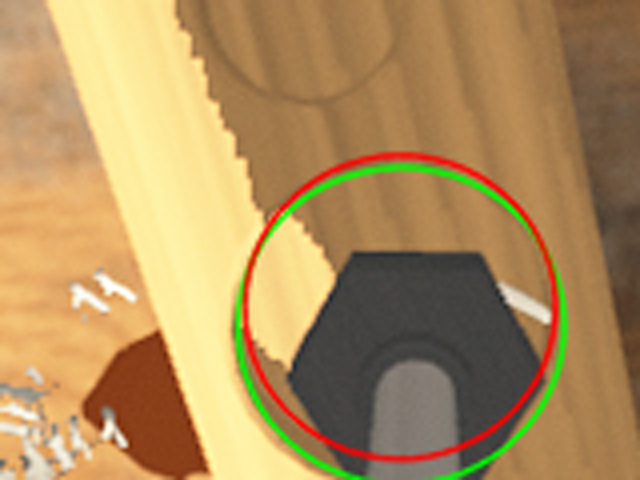

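View pics/ov_s.png

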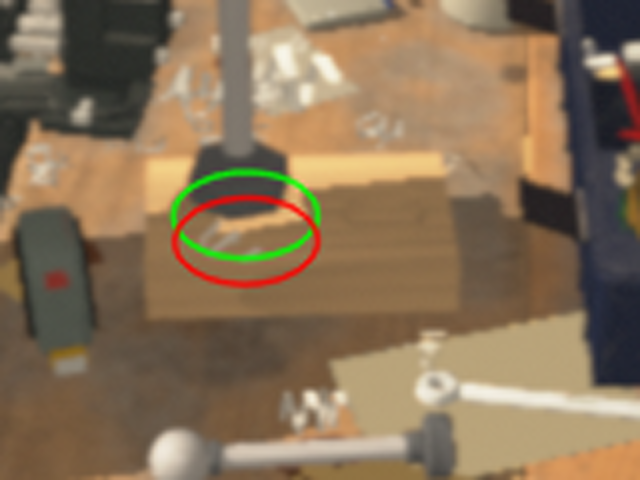

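The foot is at (483,139), so it needs +3.5 mm in y. Lower in small steps until there is contact.

Emit:
{"name": "servo_tool", "arguments": {
  "motion": "0 0 0 0 4 0 30;0 0 0 0 0 -8 30;0 0 0 0 0 -8 30;0 0 0 0 0 -5 30;0 0 0 0 0 0 30"
}}

```text
time_s: 17.18
tool_pos: [481.1, 148.4, 189.1]
ee_rot: [0.996, -0.062, -0.065, 0.002]
force: [-0.1, 0.1, -5.5]
opening: 47.9
```

```bash
python3 look.py e10; python3 cmp.py cmp10 70; sed -n 1,1p look.py >/dev/null; python3 - <<'E'
from h import *
import pickle
w,s=pickle.load(open('last.pkl','rb'))
im=np.ascontiguousarray(w['image'][:,:,::-1]);th=np.linspace(0,2*np.pi,60)
for z,col in((30,(0,255,0)),(12,(0,0,255))):
    p=np.array([proj(w,[483+40*np.cos(t),142.5+40*np.sin(t),z]) for t in th])
    cv2.polylines(im,[np.round(p*8).astype(int)],True,col,1,cv2.LINE_AA,3)
cv2.imwrite('pics/ov2.png',cv2.resize(im[80:230,180:380],None,fx=4,fy=4,interpolation=cv2.INTER_CUBIC))
E
```

```text
17.275 [481.21556377 148.37026688 189.56287101] [ 0.39  0.44 -5.29] [-0.004 -0.308  0.008] 47.49031230307904
```

View pics/ov2.png

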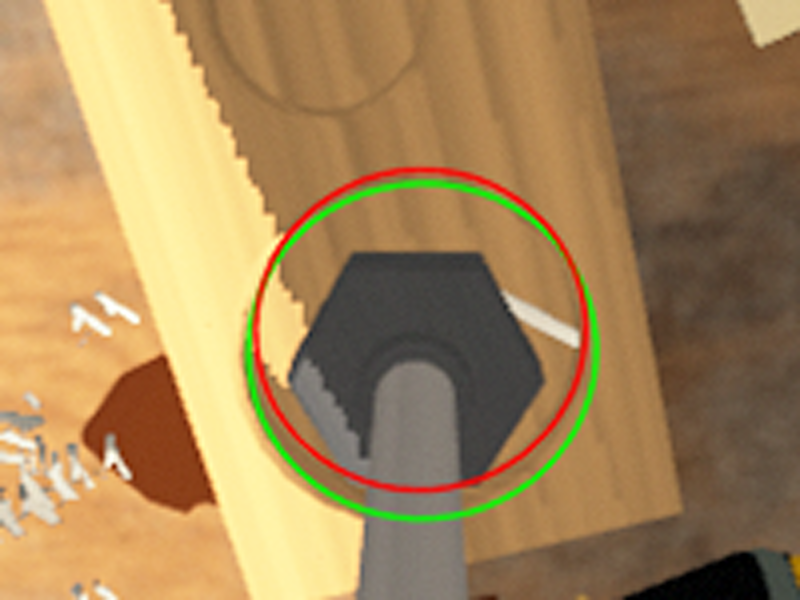

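View pics/cmp10.png

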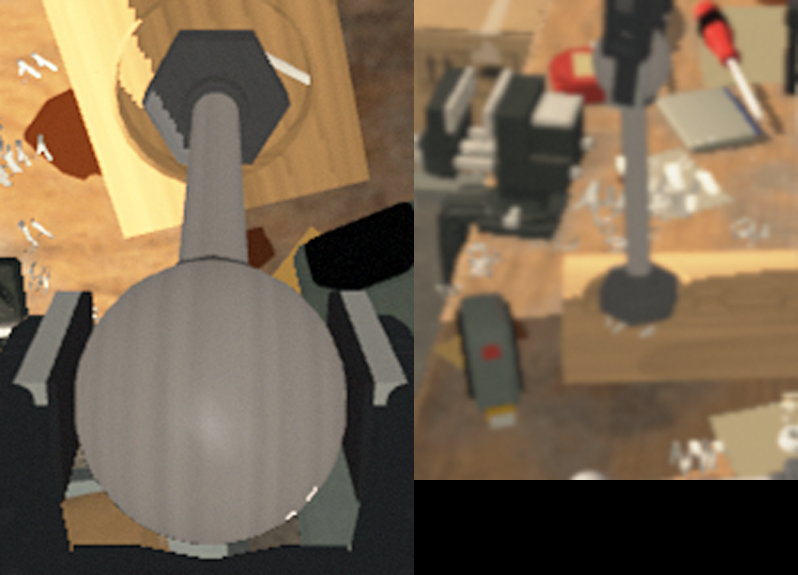

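Emit:
{"name": "servo_tool", "arguments": {
  "motion": "0 0 0 0 -1 -5 30;0 0 0 0 0 -3 30;0 0 0 0 0 0 30"
}}

```text
time_s: 17.65
tool_pos: [481.3, 147.3, 181.2]
ee_rot: [0.996, -0.062, -0.064, 0.002]
force: [0.7, 0.8, -6.3]
opening: 47.6
```

Emit:
{"name": "servo_tool", "arguments": {
  "motion": "0 0 0 0 0 -2 30;0 0 0 0 0 0 30"
}}

```text
time_s: 17.9
tool_pos: [481.4, 147.3, 179.1]
ee_rot: [0.996, -0.062, -0.064, 0.002]
force: [0.3, -0.7, -6.0]
opening: 47.7
```

Emit:
{"name": "servo_tool", "arguments": {
  "motion": "0 0 0 0 0 -2 30;0 0 0 0 0 0 30"
}}

```text
time_s: 18.15
tool_pos: [481.4, 147.3, 177.0]
ee_rot: [0.996, -0.062, -0.064, 0.002]
force: [-0.9, -0.1, -5.4]
opening: 47.7
```

Emit:
{"name": "servo_tool", "arguments": {
  "motion": "0 0 0 0 0 -2 30;0 0 0 0 0 0 30"
}}

```text
time_s: 18.4
tool_pos: [482.7, 146.9, 176.7]
ee_rot: [0.996, -0.062, -0.062, 0.002]
force: [0.7, 0.9, -5.9]
opening: 47.6
```

```bash
python3 look.py e11; python3 cmp.py cmp11 70
```

```text
18.5 [482.56772798 146.9992942  176.55701373] [ 0.74 -1.31  5.66] [-0.136  0.067  0.054] 47.511206240980236
```

View pics/cmp11.png

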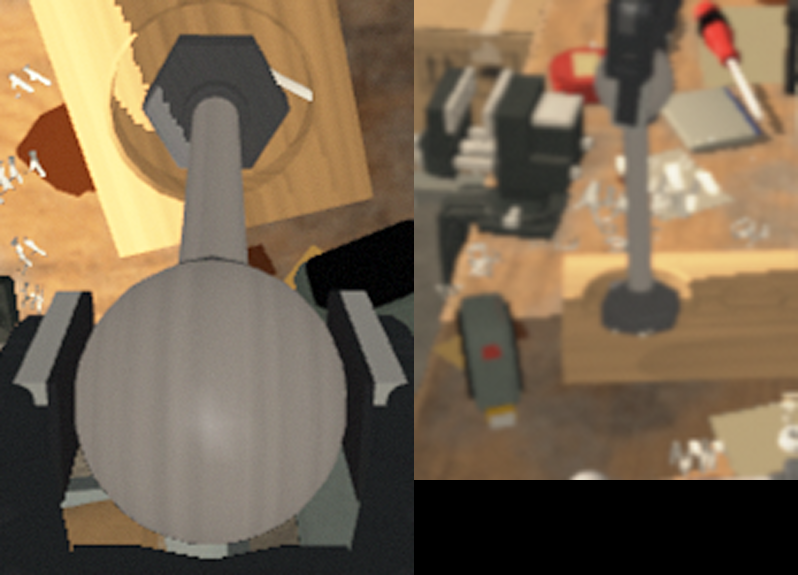

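```bash
python3 - <<'E'
from h import *
import pickle
w,s=pickle.load(open('last.pkl','rb'))
print('foot',ray(w,284.3,174,32),ray(s,170+(640-414)/3.2,70+297/3.2,32),tri(w,(284.3,174),s,(240.6,162.8)))
cv2.imwrite('pics/rim11.png',cv2.resize(w['image'][90:250,180:380,::-1],None,fx=4,fy=4,interpolation=cv2.INTER_CUBIC)[:600])
E
```

```text
foot [485.97564383 142.28417862  32.        ] [482.55452662 140.57813532  32.        ] [483.71773228 142.49050643  30.02166196]
```

View pics/rim11.png

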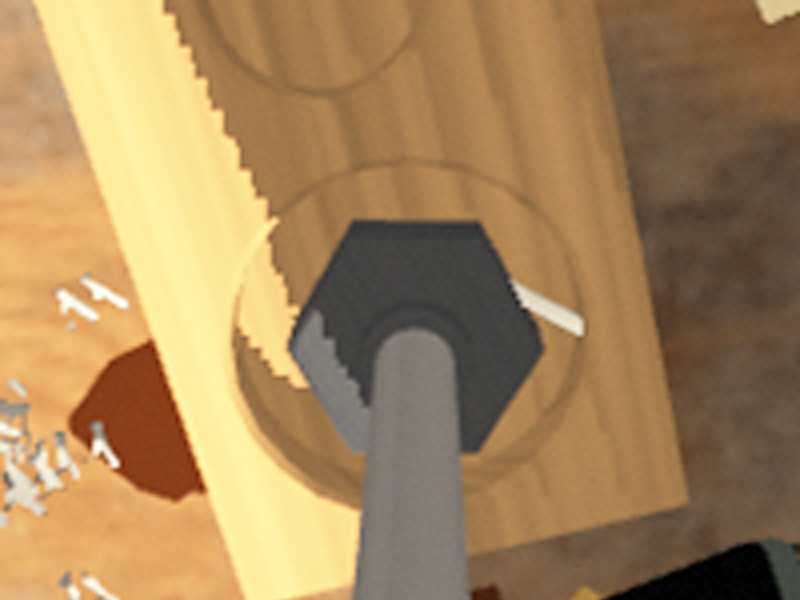

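The foot is inside the well, about 3 mm off centre, and the floor carries some load (force Fz rose by about 11 N). I'll press a little more and hold firmly.

Emit:
{"name": "servo_tool", "arguments": {
  "motion": "0 0 0 0 0 -2 30;0 0 0 0 0 0 30;0 0 0 0 0 0 30;0 0 0 0 0 0 30"
}}

```text
time_s: 19.0
tool_pos: [483.9, 146.6, 176.6]
ee_rot: [0.996, -0.062, -0.061, 0.001]
force: [-0.9, 0.4, 2.1]
opening: 47.4
```

```bash
python3 look.py e12; python3 cmp.py cmp12 70
```

```text
19.1 [483.88161326 146.57718246 176.57091348] [-0.11 -0.92  1.21] [-0.032  0.127 -0.001] 47.72461409708639
```

View pics/cmp12.png

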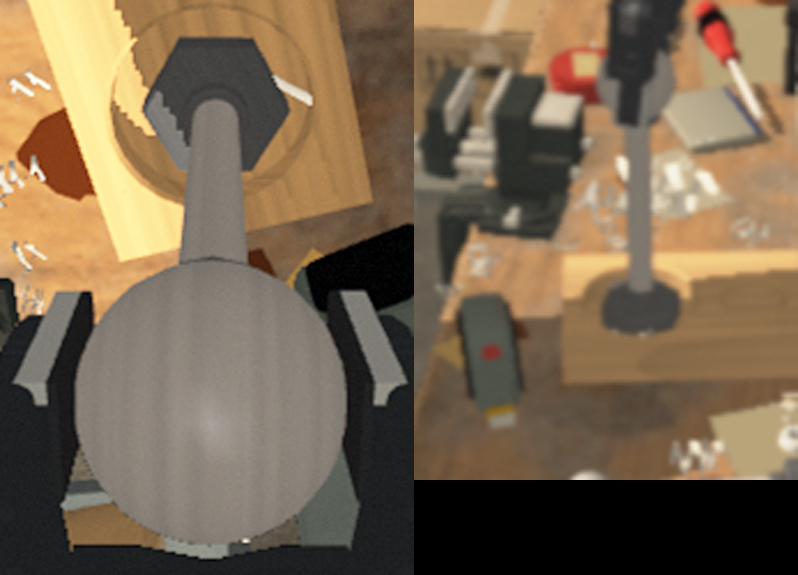

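Standing; the ball shifted slightly as the driver righted itself. Release gently.

Emit:
{"name": "servo_tool", "arguments": {
  "motion": "0 0 0 0 0 0 46;0 0 0 0 0 0 48;0 0 0 0 0 0 48.6;0 0 0 0 0 0 49;0 0 0 0 0 0 49.5;0 0 0 0 0 0 50;0 0 0 0 0 0 51;0 0 0 0 0 0 53;0 0 0 0 0 0 56;0 0 0 0 0 0 60"
}}

```text
time_s: 20.35
tool_pos: [484.0, 146.6, 176.4]
ee_rot: [0.996, -0.062, -0.06, 0.001]
force: [0.2, 0.0, -0.8]
opening: 60.0
```

```bash
python3 look.py e13; python3 cmp.py cmp13 70
```

```text
20.45 [483.99018299 146.48190037 176.40101799] [0.47 0.77 0.57] [ 0.012 -0.137  0.021] 59.92544620113194
```

View pics/cmp13.png

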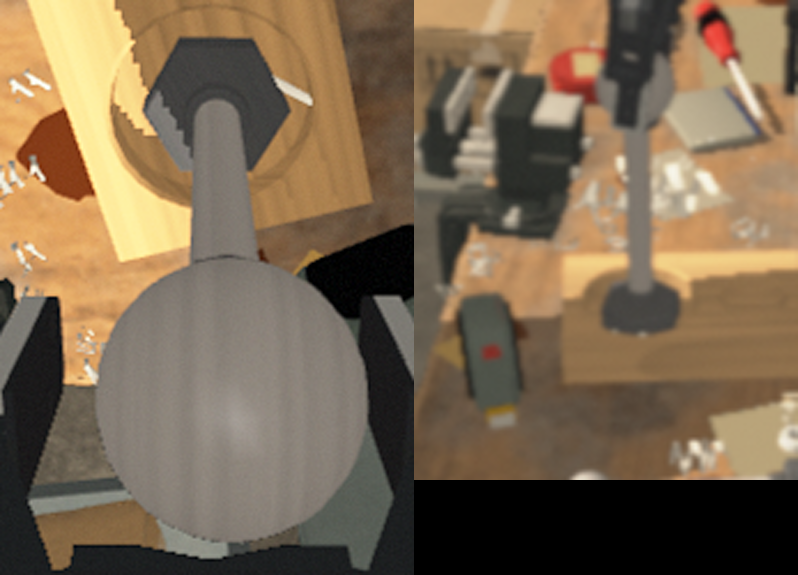

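It stands by itself; force is near zero and the ball settled a few mm towards -y. Open fully, recentre and retreat straight up.

Emit:
{"name": "servo_tool", "arguments": {
  "motion": "0 0 0 0 0 0 70;0 0 0 0 0 0 85;0 0 0 0 0 0 85;0 0 0 0 0 0 85;0 0 0 0 -4 0 85;0 0 0 0 0 10 85;0 0 0 0 0 20 85;0 0 0 0 0 25 85;0 0 0 0 0 25 85;0 0 0 0 0 25 85"
}}

```text
time_s: 21.7
tool_pos: [483.4, 141.5, 286.2]
ee_rot: [0.996, -0.062, -0.061, 0.002]
force: [-0.5, -0.3, -0.0]
opening: 85.2
```

Emit:
{"name": "servo_tool", "arguments": {
  "motion": "0 0 0 0 0 25 85;0 0 0 0 0 25 85;0 0 0 -10 0 15 85;0 0 0 -20 0 0 85;0 0 0 0 0 0 85;0 0 0 0 0 0 85"
}}

```text
time_s: 22.45
tool_pos: [451.1, 140.8, 357.3]
ee_rot: [0.996, -0.063, -0.059, 0.001]
force: [-0.1, 0.9, 0.4]
opening: 84.9
```

```bash
python3 look.py e14; python3 - <<'E'
from h import *
import pickle
w,s=pickle.load(open('last.pkl','rb')); save(w,'w14'); save(s,'s14')
E
```

```text
22.55 [451.27322954 140.71768222 357.11878804] [ 0.13 -0.66  0.  ] [-0.007 -0.161  0.054] 85.15116045498394
```

View pics/w14.png

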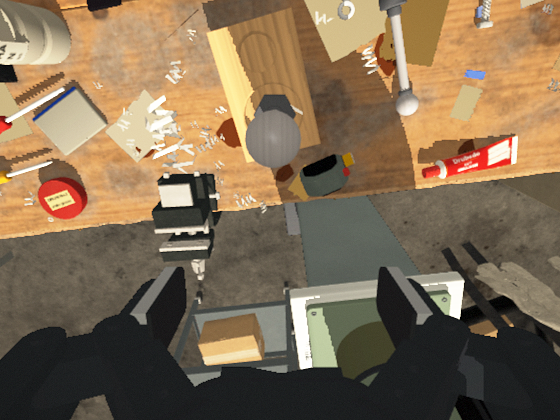

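View pics/s14.png

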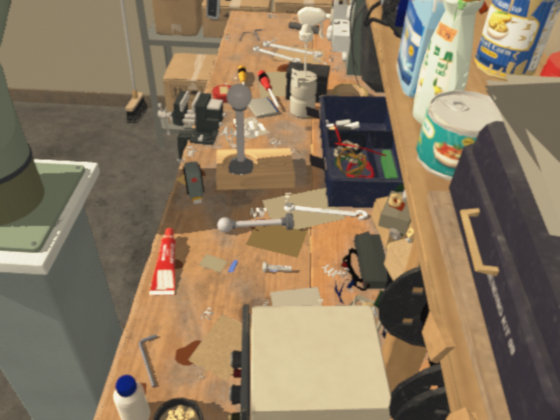

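```bash
python3 - <<'E'
from h import *
import pickle
w,s=pickle.load(open('last.pkl','rb'))
print('knob',tri(w,(273,138),s,(239.3,97)))
print('foot top',ray(s,241,161,32),tri(w,(278,101),s,(241,162)))
print('small',ray(s,225,226,15))
from plant import env
print(env.finish_job())
E
```

```text
knob [483.67890653 142.55650643 194.09912264]
foot top [482.63744525 147.38327211  32.        ] [492.82454565 135.09719561  38.02566645]
small [472.09497119 -46.49332436  15.        ]
the job is handed in; nothing more can be done
None
```

The large driver now stands foot first in the wide well, released. I've handed the job in; it returned no verdict.

- **Pick-up:** I gripped it by its ball knob. It had already swung most of the way down during the lift. Easing the grip brought it from about 18° to about 5° from plumb, with the foot about 105 mm up. After firming up, a later reading on the way to the rack was about 7°, so I levelled it with a small tool tilt.
- **Set-down:** It stood on the well floor with the grip still firm before I let go. It settled a few millimetres and stayed upright. I then lifted the open gripper clear, and the wrist force was near zero.

**Last checks:**
- **Driver position:** the knob measured (483.7, 142.6, 194) mm, against a well centre of about (483, 142.5) mm and an expected knob height of 197 mm. With the foot measured about 3 mm from the centre before release, this fits it standing upright on the floor.
- **Foot:** my final rough reading of the foot from two views disagreed. I got (493, 135) mm from both cameras, but (483, 147) mm from the side view alone. The foot is mostly hidden by the ball in the wrist picture, so I relied on the knob reading and the earlier one.
- **Small driver:** it still appears at the same pixels in the side picture as at the start, with its knob at about (472, -46) mm.

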